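Set a rail blank in the drilling jig

TASK

Lift the drill guide of the jig by the black knob on its column until the pawl snaps into the next notch and holds it up. Then slide the wooden rail blank in under the guide until its long edge lies flush along the fence and its end is hard against the end stop, and leave it there, guide up, without disturbing the things around.

Things in the scene. Friction and masses are not known exactly. Their poses are not given: they have to be found in the camera images.
- jig: Fixed plywood board on the bench, 210 x 320 x 18 mm, turned a little. Origin at bench height; in its frame (x away from the robot, y left; mm below) the board reaches x -95 to 115, y -150 to 170, upper face z 18. Right end, behind the fence: the guide's column at (88, -102) and a grey back plate, x 101 to 109, y -128 to -48, up to z 130.
- fence_face (a point): On the face of the dark wooden fence along the board's far side, at jig (60, 40, 28). The face is the plane x = 60, facing the robot; the fence runs from y -80 to 165, and again from y -150 to -125 (gap for the guide's arm); top z 38. Keep the arm clear of the tall tool case behind (world x over 0.7, y over 0, 0.45 m high; rasp handles stick out to y -0.15).
- stop_face (a point): On the face of the dark wooden end stop across the board's right end, at jig (20, -130, 28). The face is the plane y = -130, facing left, from x -50 to 60; top z 38.
- guide (a joint): Height of the drill guide (m), sliding straight up: 0 down, as it starts; the pawl snaps in as it passes about 0.0285 and holds it at about 0.028 when let go; hard upper limit 0.036. Let go lower, it drops back. Weighs about 3.5 N; the pawl adds a few N.
- guide_foot (a point): Underside of the guide's 36 mm wide arm (jig y -120 to -84), below its steel bush, at jig (42, -102, 28) when down: 10 mm over the board, so the blank does not pass; z 56 raised. The arm reaches from the 22 mm square aluminium column towards the robot to jig x 21.
- guide_knob (a point): Middle of the round black knob on top of the guide's column, gripped from above: 34 mm in diameter, straight for 10 mm above and below this point; top 14 mm above it. At jig (88, -102, 183) with the guide down; rises with it. Only the 22 mm column is below it.
- pawl (a joint): Angle (rad) of the small steel pawl left of the column, spring-loaded towards it: 0 when it sits in a notch, about 0.2 while a tooth pushes it aside. Nothing to operate: it works by itself.
- rail: The rail blank: pale wooden bar 64 (x) x 180 (y) x 22 mm, 0.2 to 0.4 kg, loose on the board, with a 16 x 40 mm through slot 53 mm left (+y) of its middle. Origin: centre of its underside. Starts askew, its middle 28 to 50 mm too near the robot and 65 to 95 mm too far left. Registered, its origin is at jig (28, -40, 18), axes parallel to the jig's.
- wax_tin: Round green-lidded tin, diameter 67, height 25 mm, right of the jig. Bystander.
- sanding_block: Brown block 56 x 86 x 28 mm, right of the jig. Bystander.
- marking_gauge: Wooden marking gauge, 190 x 56 x 62 mm, behind the jig. Bystander.
- pencil: Black pencil 123 mm long, 9 mm thick, lying on the board behind the fence. Bystander.

How it is judged:
On the way, in this order (a step that is already met when the one before it is completed fails the run):
1. the guide is up, held by its pawl, with nothing gripping it (value of joint guide above 0.0245 m and value of joint pawl below 0.1 rad and contact force between the fingers and guide below 0.2 N), for 0.2 s.
2. the rail blank lies against the fence and the end stop (x of rail in the frame of jig between 0.025 and 0.031 m and y of rail in the frame of jig between -0.043 and -0.037 m and angle between the y axis of rail and the y axis of jig, either way round below 0.025 rad and angle between rail's own z axis and vertical below 0.03 rad and z of rail in the frame of jig below 0.021 m), for 0.2 s.
At the end, for the whole second after the job is handed in: The guide is held up by its pawl (joint guide above 0.0245, pawl in); the rail blank lies flat on the board, its origin within 3 mm in x and in y of the registered place (against the fence face and the end stop), parallel to the fence within 0.025 rad, at rest (all of step 2 and value of joint guide above 0.0245 m and value of joint pawl below 0.1 rad and linear speed of rail below 0.01 m/s and velocity of joint guide below 0.01 m/s); the robot touches nothing.
It fails at once if a bystander is shifted by more than 30 mm (distance of any of wax_tin, sanding_block, marking_gauge, pencil from where it was at the start of the episode above 0.03 m).
It also fails if it takes over 58 s, if anything falls off the work surface, if the arm or the gripper's body presses on something with over 40 N, if the wrist force passes 120 N, or if a joint passes its speed limit or range.

ROBOT

A 6-joint arm with a two-finger parallel gripper is mounted at the origin on a cart in front of the work surface, level with it; the furniture and walls round the work are solid. World frame = base frame: x ahead of the robot, y to its left, z up, the work surface at z = 0. Lengths are in m, angles in rad, forces in N, time in s.
With the tool pointing down it reaches from about 0.35 to 0.975 m from the base axis. Payload 4.9 kg.
Tool frame: the origin (TCP) lies on the mounting face of the last link; the fingertips stand 173 mm ahead of it and the grasp point (between the pads) lies 155 mm ahead of it (tcp_to_grasp is the distance from the TCP to the grasp point, in m); z points along the fingers, y is the line along which they close (so a half turn about z gives the same grasp; the last joint's range is limited). The gripper opens to 85 mm and grips with 20 to 120 N. Pads are 22 mm wide; open, the fingers measure 114 mm over their backs; the gripper's body (76 mm by 85 mm) begins 54 mm behind the grasp point. The pads swing forward as they close: fully open they stand 13 mm farther back than shut.
Start: joints at [1.06, 0.053, 1.613, -0, 1.476, -0.119], TCP at [0.239, 0.578, 0.405] pointing down, gripper open.
Joint ranges: [-3.01, 3.01], [-1.01, 2.22], [0.06, 2.58], [-1.02, 4.17], [0.09, 2.62], [-3.14, 3.14]. Speed limits (rad/s): [2.57, 2.57, 3.14, 3.14, 3.14, 3.14].

INTERFACE

Orientations are given as a rotation vector (axis times angle).
In Python, from station import get_obs, get_image, calibration, finish_job, tcp_to_grasp gives the robot as it stands. The module is installed in compiled form; this text tells all that it offers.
- The arm moves only by the tool arm_command, never from a script. Its argument "plan" is a list that holds one entry, the list of rows, each a list of 6 numbers: the shift along the tool's x, y, z in cm, then the turn, a rotation vector about the tool's x, y, z in rad. A call has 1 to 12 rows; each row is the pose to reach, as a shift and turn from the pose commanded when the call began, along the tool's axes at that moment; what a row does not reach only later rows make up. A row lasts 1/12 s, in which the tool goes at most 41.7 mm and 7.16 degrees, less where a joint would pass 70% of its speed; a pose out of reach is approached as far as the arm can. A call with a gripper value outside its range is refused whole. "gripper" is the closure, from -1 (fully open) to 1 (shut), set as the call begins (left out, the last holds). The fingers move at their own pace and stop on an object; "force" is the grip in N (left out, the last holds). Time passes only in rows, so rows that repeat a pose let the fingers close. It gives the time, the measured TCP pose, the force, the opening and the grip force at its end, in the units of the state.
- get_obs(): the state, without advancing time (a new reading comes with each control period).
- get_image(name): name is "side" or "top"; returns (picture, depth): 400x640x3 uint8, blue, green, red; 400x640 float32, m along the optical axis (not along the pixel's ray), 0 where there is no reading.
- calibration(name): a dict with "fx", "fy", "cx", "cy" (pixels), "pose" (4x4, takes a point from camera to world coordinates). Camera axes: x right, y up, looking along -z (the intrinsics and any distortion apply to the point x, -y, -z); pixel columns grow to the right and rows downward; lengths in m; the calibration is good to about 2 mm. A picture is of the moment at which its call begins. calibration takes no time and is no camera call.
- finish_job(): hands the job in; it is judged then, once.
The state is a dict: "t": time; "q": joint angles; "dq": joint speeds; "effort": joint torques, N m; "tool_pos": TCP position; "tool_rot": TCP orientation; "contact_force": force on the tool from outside, world axes, zero at the start; "wrist_torque": the same for the moment, N m; "opening": finger opening in m; "grip_force": force on a finger pad.
Only numpy, scipy, OpenCV 4.12 (cv2) and the standard library are available. Lean on these libraries where they do the work, as an engineer would, in place of code of your own. Each camera call takes 0.05 s, during which the arm holds its last target. There are 200 camera calls.

## Working session

There is one attempt and no reset: what is moved stays moved. The work goes in short steps, Python scripts to look and compute and a tool call to move; the robot and the scene stay as the last step left them, time stands still between calls to the robot, and variables do not carry over. Pictures are saved under pics/ and viewed, at most 10 in all, crops included, and the job is handed in when it is done.

Besides the shell and the picture viewer there is one more tool, called after "Call:" in YAML: its name, and indented under it one key for each argument. arm_command: Moves the arm, as the interface text tells. Its arguments: {"type":"object","properties":{"plan":{"type":"array"},"gripper":{"type":"number"},"force":{"type":"number"}},"required":["plan"]}

```bash
mkdir -p pics; cat > h.py <<'E'
import numpy as np, cv2
from station import get_obs,get_image,calibration,finish_job,tcp_to_grasp
from scipy.spatial.transform import Rotation as R
def cloud(n,d):
    c=calibration(n);v,u=np.mgrid[0:400,0:640]
    P=np.stack([(u-c['cx'])/c['fx']*d,-(v-c['cy'])/c['fy']*d,-d],-1)
    T=np.array(c['pose']);return P@T[:3,:3].T+T[:3,3]
def ray(n,u,v,z):
    c=calibration(n);T=np.array(c['pose'])
    r=T[:3,:3]@np.array([(u-c['cx'])/c['fx'],-(v-c['cy'])/c['fy'],-1]);o=T[:3,3]
    return o+r*(z-o[2])/r[2]
def proj(n,p):
    c=calibration(n);T=np.array(c['pose']);q=T[:3,:3].T@(np.array(p)-T[:3,3])
    return np.array([c['cx']+c['fx']*q[0]/-q[2],c['cy']-c['fy']*q[1]/-q[2]])
E
python3 - <<'E'
from h import *
for n in ('top','side'):
    p,d=get_image(n);cv2.imwrite(f'pics/{n}0.png',p);np.save(f'{n}0.npy',d);c=calibration(n);print(c)
o=get_obs();print(o, tcp_to_grasp)
E
```

```text
{'fx': 434.4558394984711, 'fy': 434.4558394984711, 'cx': 318.4651752632223, 'cy': 201.27006860119653, 'pose': array([[-0.02747276,  0.99169235, -0.12566434,  0.51084908],
       [-0.99930417, -0.03041872, -0.02158421, -0.18295404],
       [-0.02522745,  0.12498392,  0.99183799,  0.98851372],
       [ 0.        ,  0.        ,  0.        ,  1.        ]])}
{'fx': 415.04299157892956, 'fy': 415.04299157892956, 'cx': 315.2770612048833, 'cy': 199.30043863664537, 'pose': array([[-0.96337057,  0.17548635, -0.20278482,  0.38921405],
       [-0.26811078, -0.6138762 ,  0.74247735,  0.62147011],
       [ 0.00580987,  0.76964963,  0.63844005,  0.79833163],
       [ 0.        ,  0.        ,  0.        ,  1.        ]])}
{'t': 0.1, 'q': array([ 1.06000470e+00,  5.33488496e-02,  1.61417914e+00,  2.15618114e-05,
        1.47601111e+00, -1.18962412e-01]), 'dq': array([-6.79605769e-06, -1.49039872e-03, -2.68321215e-03,  9.47241164e-05,
        5.54820331e-03, -2.55509762e-04]), 'effort': array([ 1.10450554e-03, -3.94901383e+01, -3.71363282e+01, -5.53265875e-05,
        3.90047848e-03, -5.37568411e-06]), 'tool_pos': array([0.23853179, 0.57743063, 0.40353626]), 'tool_rot': array([-6.11435730e-01, -3.08088087e+00,  2.89612859e-03]), 'contact_force': array([ 0.08106152, -0.34964676,  0.15973688]), 'wrist_torque': array([ 0.03240785, -0.05943866,  0.03400103]), 'grip_force': 0.0, 'opening': 0.08559967915263324} 0.1547
```

View pics/top0.png

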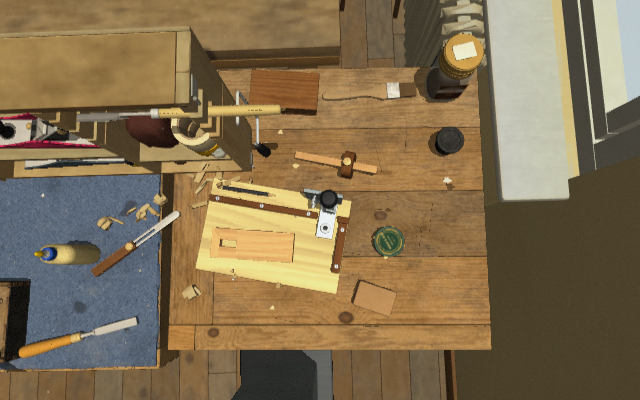

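View pics/side0.png

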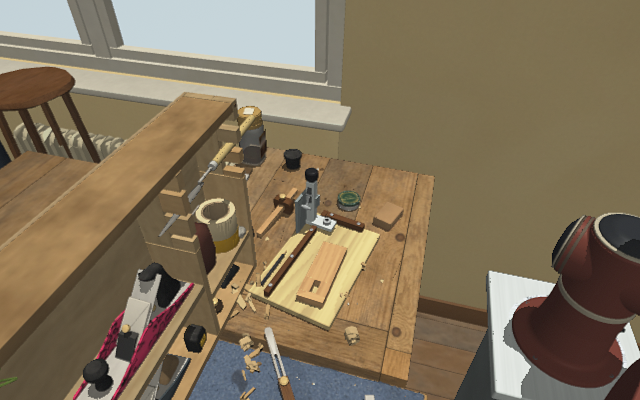

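Top view: board corners near (213,178), (352,201), (336,293) and (196,270); knob at (328,199), rail spanning x 212–294, y 228–262, fence along (210,198)–(320,215). The side view agrees: knob (312,174), rail (323,272).

```bash
python3 - <<'E'
from h import *
p=cv2.imread('pics/top0.png');d=np.load('top0.npy');C=cloud('top',d)
hsv=cv2.cvtColor(p,cv2.COLOR_BGR2HSV)
for u,v in [(205,240),(260,280),(250,245),(225,243),(250,205),(338,250),(328,199),(328,228),(388,242),(180,330)]:
    print((u,v),hsv[v,u],C[v,u].round(3))
print([ (u,v,ray('top',u,v,.018).round(3)) for u,v in [(213,178),(352,201),(336,293),(196,270)]])
roi=np.zeros((400,640),bool);roi[170:300,185:365]=1
z=C[...,2]
bm=(roi&(z>.009)&(z<.027)).astype(np.uint8)
rm=(roi&(z>.03)&(z<.055)&(hsv[...,2]>150)).astype(np.uint8)
rm[:222]=0;rm[:,310:]=0
for nm,m in(('b',bm),('r',rm)):
    m=cv2.morphologyEx(m,cv2.MORPH_OPEN,np.ones((3,3)))
    cs=cv2.findContours(m,cv2.RETR_EXTERNAL,cv2.CHAIN_APPROX_NONE)[0];c=max(cs,key=cv2.contourArea)
    print(nm,cv2.contourArea(c),cv2.minAreaRect(c),z[m>0].mean())
    zz=.018 if nm=='b' else .04
    P=np.array([ray('top',*q[0],zz)[:2] for q in c]).astype(np.float32)
    r=cv2.minAreaRect(P);print(r,cv2.boxPoints(r).round(4).tolist())
km=roi&(z>.15);print('knob',C[km].mean(0),np.argwhere(km).mean(0),z[km].max(),km.sum())
E
```

```text
(205, 240) [ 21 119 219] [0.554 0.094 0.02 ]
(260, 280) [ 19 130 190] [ 0.463 -0.028  0.018]
(250, 245) [ 19 130 239] [ 0.539 -0.011  0.043]
(225, 243) [ 23 114 234] [0.546 0.05  0.018]
(250, 205) [ 12 163 116] [ 0.628 -0.011  0.038]
(338, 250) [ 13 171 125] [ 0.523 -0.202  0.043]
(328, 199) [ 8 16 65] [ 0.615 -0.183  0.196]
(328, 228) [ 36   5 234] [ 0.571 -0.182  0.049]
(388, 242) [43 83 98] [ 0.538 -0.313  0.025]
(180, 330) [ 16 154 195] [0.357 0.155 0.001]
[(213, 178, array([0.695, 0.077, 0.018])), (352, 201, array([ 0.632, -0.237,  0.018])), (336, 293, array([ 0.43 , -0.195,  0.018])), (196, 270, array([0.488, 0.115, 0.018]))]
b 9023.0 ((271.2496643066406, 246.73719787597656), (143.67071533203125, 70.73948669433594), 9.841132164001465) 0.01909566574148562
((0.5354930758476257, -0.053556278347969055), (0.3192576467990875, 0.15682396292686462), 78.55545043945312) [[0.4269999861717224, -0.19449999928474426], [0.5806999802589417, -0.225600004196167], [0.6439999938011169, 0.08730000257492065], [0.4902999997138977, 0.1185000017285347]]
r 2306.0 ((251.61949157714844, 244.7873992919922), (82.03315734863281, 29.50966453552246), 3.990912914276123) 0.04086161803897863
((0.5399619340896606, -0.013900510966777802), (0.1794055849313736, 0.06404080241918564), 84.5028076171875) [[0.49950000643730164, -0.10010000318288803], [0.5631999969482422, -0.1062999963760376], [0.5803999900817871, 0.0723000019788742], [0.516700029373169, 0.07850000262260437]]
knob [ 0.58636049 -0.18378497  0.41515845] [208.6143617  315.42819149] 0.9885137157555448 376
```

```bash
python3 - <<'E'
from h import *
a=cv2.resize(cv2.imread('pics/top0.png')[165:305,185:405],None,fx=3.6,fy=3.6,interpolation=cv2.INTER_CUBIC);cv2.imwrite('pics/crop0.png',a)
E
```

```text
(no output)
```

View pics/crop0.png

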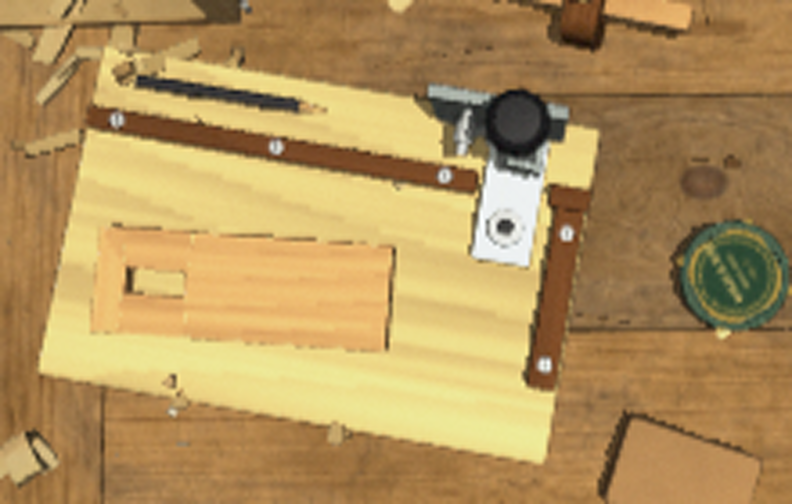

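Top crop: board near edge from (40,375) to (545,460), rail corners (105,225), (393,245), (387,350) and (92,332), knob centred at (518,120). The knob position predicted from the board edge agrees with the depth reading to within 1 mm.

```bash
cat >> h.py <<'E'
TH=-0.1996;JO=np.array([.5498,-.0666,0]);RJ=R.from_euler('z',TH).as_matrix()
def j2w(p):return JO+RJ@np.array(p)
def w2j(p):return RJ.T@(np.array(p)-JO)
RT=np.stack([RJ[:,1],RJ[:,0],[0,0,-1]],1) # tool x=jig y, tool y=jig x, down
def go(jig,yaw=0):
    """print shift(cm)/turn for grasp point to jig coords (m)"""
    o=get_obs();R0=R.from_rotvec(o['tool_rot']).as_matrix()
    Rt=R.from_euler('z',yaw).as_matrix()@RT
    t=j2w(jig)-Rt[:,2]*tcp_to_grasp
    print('shift',(R0.T@(t-o['tool_pos'])*100).round(2),'turn',R.from_matrix(R0.T@Rt).as_rotvec().round(3))
def where():
    o=get_obs();M=R.from_rotvec(o['tool_rot']).as_matrix();y=M[:,1]
    print('t',o['t'],'grasp jig mm',(1e3*w2j(o['tool_pos']+M[:,2]*tcp_to_grasp)).round(1),'yaw',round(np.arctan2(y[1],y[0])-TH,3),'open',o['opening'],'F',o['contact_force'].round(1))
E
python3 - <<'E'
from h import *
where();go([.088,-.102,.255])
d=np.load('top0.npy');C=cloud('top',d);z=C[...,2]
m=(C[...,0]<.68)&(d>0)&(C[...,0]>.2)&(z<.9);print('max z x<.68',z[m&(C[...,1]<.5)].max(), C[m&(z>.15)].round(2)[::20][:12])
E
```

```text
t 0.1 grasp jig mm [-432.9  569.2  248.8] yaw 1.379 open 0.08559967915263324 F [ 0.1 -0.3  0.2]
shift [-63.95 -55.97  -0.52] turn [-2.000e-03  1.000e-03  1.379e+00]
max z x<.68 0.34032260610181786 [[ 0.68 -0.67  0.31]
 [ 0.68 -0.67  0.31]
 [ 0.68 -0.67  0.29]
 [ 0.68 -0.67  0.29]
 [ 0.67 -0.67  0.29]
 [ 0.67 -0.67  0.28]
 [ 0.68 -0.67  0.27]
 [ 0.68 -0.67  0.25]
 [ 0.67 -0.67  0.3 ]
 [ 0.67 -0.67  0.27]
 [ 0.68 -0.67  0.23]
 [ 0.67 -0.67  0.28]]
```

Call:
arm_command:
  plan:
    - [[-64, -56, -0.5, 0, 0, 1.38], [-64, -56, -0.5, 0, 0, 1.38], [-64, -56, -0.5, 0, 0, 1.38], [-64, -56, -0.5, 0, 0, 1.38], [-64, -56, -0.5, 0, 0, 1.38], [-64, -56, -0.5, 0, 0, 1.38], [-64, -56, -0.5, 0, 0, 1.38], [-64, -56, -0.5, 0, 0, 1.38], [-64, -56, -0.5, 0, 0, 1.38], [-64, -56, -0.5, 0, 0, 1.38], [-64, -56, -0.5, 0, 0, 1.38], [-64, -56, -0.5, 0, 0, 1.38]]
  gripper: -1
  force: 50

```text
t: 1.1
tool_pos: [0.4609, 0.1276, 0.4074]
tool_rot: [-2.437, -1.982, -0.0]
contact_force: [-0.0, 0.9, 0.6]
opening: 0.0853
grip_force: 0.0
```

```bash
python3 -c "
from h import *
where();go([.088,-.102,.255])"
```

```text
t 1.1 grasp jig mm [-125.7  172.7  252.7] yaw -0.006 open 0.08534852340879123 F [-0.   0.9  0.6]
shift [-27.35  21.52  -0.24] turn [-0.    -0.    -0.006]
```

Call:
arm_command:
  plan:
    - [[-27, 21.3, 0, 0, 0, 0], [-27, 21.3, 0, 0, 0, 0], [-27, 21.3, 0, 0, 0, 0], [-27, 21.3, 0, 0, 0, 0], [-27, 21.3, 0, 0, 0, 0], [-27, 21.3, 0, 0, 0, 0], [-27, 21.3, 0, 0, 0, 0], [-27, 21.3, 0, 0, 0, 0], [-27, 21.3, 0, 0, 0, 0], [-27, 21.3, 0, 0, 0, 0], [-27, 21.3, 0, 0, 0, 0], [-27, 21.3, 0, 0, 0, 0]]

```text
t: 2.1
tool_pos: [0.6151, -0.1763, 0.4072]
tool_rot: [-2.431, -1.988, 0.0]
contact_force: [-0.6, 0.2, 0.3]
opening: 0.0849
grip_force: 0.0
```

```bash
python3 -c "
from h import *
where();go([.088,-.102,.184])"
```

```text
t 2.1 grasp jig mm [ 85.6 -94.4 252.5] yaw -0.0 open 0.08494846134011078 F [-0.6  0.2  0.3]
shift [-0.75  0.23  6.85] turn [-0.001 -0.001 -0.   ]
```

Call:
arm_command:
  plan:
    - [[-0.75, 0.2, 0, 0, 0, 0], [-0.75, 0.2, 2, 0, 0, 0], [-0.75, 0.2, 4, 0, 0, 0], [-0.75, 0.2, 6, 0, 0, 0], [-0.75, 0.2, 6.8, 0, 0, 0], [-0.75, 0.2, 6.8, 0, 0, 0], [-0.75, 0.2, 6.8, 0, 0, 0]]

```text
t: 2.68
tool_pos: [0.6159, -0.1847, 0.34]
tool_rot: [-2.432, -1.988, 0.0]
contact_force: [-0.8, -0.3, -0.1]
opening: 0.0853
grip_force: 0.0
```

```bash
python3 -c "
from h import *
where();go([.088,-.102,.183])"
```

```text
t 2.6833 grasp jig mm [  88.2 -102.6  185.3] yaw -0.001 open 0.08532690281297338 F [-0.8 -0.3 -0.1]
shift [ 0.06 -0.02  0.23] turn [-0.     0.    -0.001]
```

Call:
arm_command:
  plan:
    - [[0, 0, 0.1, 0, 0, 0], [0, 0, 0.1, 0, 0, 0], [0, 0, 0.1, 0, 0, 0], [0, 0, 0.1, 0, 0, 0], [0, 0, 0.1, 0, 0, 0], [0, 0, 0.1, 0, 0, 0], [0, 0, 0.1, 0, 0, 0], [0, 0, 0.1, 0, 0, 0], [0, 0, 0.1, 0, 0, 0]]
  gripper: 1
  force: 50

```text
t: 3.43
tool_pos: [0.6169, -0.1854, 0.3402]
tool_rot: [2.43, 1.985, 0.005]
contact_force: [5.1, -1.1, 1.2]
opening: 0.0324
grip_force: 50.0
```

Call:
arm_command:
  plan:
    - [[0, 0, -0.4, 0, 0, 0], [0, 0, -0.8, 0, 0, 0], [0, 0, -1.2, 0, 0, 0], [0, 0, -1.6, 0, 0, 0], [0, 0, -2.0, 0, 0, 0], [0, 0, -2.4, 0, 0, 0], [0, 0, -2.8, 0, 0, 0], [0, 0, -3.15, 0, 0, 0], [0, 0, -3.15, 0, 0, 0], [0, 0, -3.15, 0, 0, 0]]

```text
t: 4.27
tool_pos: [0.6168, -0.1854, 0.3706]
tool_rot: [2.43, 1.985, 0.005]
contact_force: [9.0, -1.6, -1.8]
opening: 0.032
grip_force: 50.2
```

Call:
arm_command:
  plan:
    - [[0, 0, -0.2, 0, 0, 0], [0, 0, -0.2, 0, 0, 0], [0, 0, -0.2, 0, 0, 0], [0, 0, -0.2, 0, 0, 0]]

```text
t: 4.6
tool_pos: [0.6168, -0.1855, 0.3724]
tool_rot: [2.43, 1.985, 0.005]
contact_force: [8.3, -0.6, -3.0]
opening: 0.0321
grip_force: 50.2
```

Call:
arm_command:
  plan:
    - [[0, 0, 0.25, 0, 0, 0], [0, 0, 0.25, 0, 0, 0], [0, 0, 0.25, 0, 0, 0]]

```text
t: 4.85
tool_pos: [0.6168, -0.1854, 0.3696]
tool_rot: [2.43, 1.985, 0.005]
contact_force: [8.1, -1.9, -4.0]
opening: 0.0316
grip_force: 50.1
```

Call:
arm_command:
  plan:
    - [[0, 0, 0, 0, 0, 0], [0, 0, 0, 0, 0, 0], [0, 0, 0, 0, 0, 0], [0, 0, 0, 0, 0, 0], [0, 0, 0, 0, 0, 0], [0, 0, 0, 0, 0, 0], [0, 0, -2, 0, 0, 0], [0, 0, -4, 0, 0, 0], [0, 0, -6, 0, 0, 0], [0, 0, -6, 0, 0, 0]]
  gripper: -1

```text
t: 5.68
tool_pos: [0.6166, -0.1855, 0.4354]
tool_rot: [2.427, 1.983, 0.006]
contact_force: [0.0, 0.5, 1.6]
opening: 0.0849
grip_force: 0.0
```

```bash
python3 - <<'E'
from h import *
p,d=get_image('side');C=cloud('side',d);hsv=cv2.cvtColor(p,cv2.COLOR_BGR2HSV)
d0=np.load('side0.npy');C0=cloud('side',d0);p0=cv2.imread('pics/side0.png')
cv2.imwrite('pics/c1.png',np.hstack([cv2.resize(q[140:270,250:370],None,fx=3.2,fy=3.2) for q in (p0,p)]))
where()
# rail target: centre world .540,-.0139
r=w2j([.540,-.0139,.018]);print(r)
go([r[0],r[1],.12],.104)
E
```

```text
t 5.7333 grasp jig mm [  89.6 -103.4  278.3] yaw -0.001 open 0.0856255577121245 F [-0.6 -0.5  0.1]
[-0.02005464  0.04971058  0.018     ]
shift [ 15.29 -10.99  15.75] turn [ 0.005  0.002 -0.105]
```

View pics/c1.png

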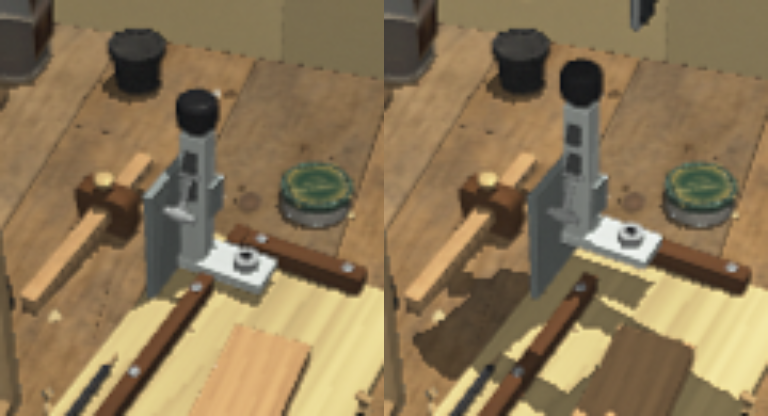

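The right half shows the guide arm raised clear of the end stop and the knob higher by about 30 px, so the pawl is holding it. Next I go to the rail.

Call:
arm_command:
  plan:
    - [[4, -3, 0, 0, 0, 0], [8, -6, 0, 0, 0, -0.05], [11, -8, 4, 0, 0, -0.1], [15.3, -11, 8, 0, 0, -0.105], [15.3, -11, 12, 0, 0, -0.105], [15.3, -11, 15.8, 0, 0, -0.105], [15.3, -11, 15.8, 0, 0, -0.105], [15.3, -11, 15.8, 0, 0, -0.105], [15.3, -11, 15.8, 0, 0, -0.105]]

```text
t: 6.48
tool_pos: [0.5374, -0.0129, 0.269]
tool_rot: [-2.321, -2.11, 0.006]
contact_force: [-0.3, -0.5, 0.7]
opening: 0.086
grip_force: 0.0
```

```bash
python3 -c "
from h import *
where();go([-.020,.0497,.035],.104)"
```

```text
t 6.4833 grasp jig mm [-23.7  50.1 114.3] yaw 0.104 open 0.08602034631311148 F [-0.3 -0.5  0.7]
shift [-0.08  0.32  7.92] turn [-0.006 -0.     0.   ]
```

Call:
arm_command:
  plan:
    - [[0, 0.3, 2, -0.006, 0, 0], [0, 0.3, 4, -0.006, 0, 0], [0, 0.3, 6, -0.006, 0, 0], [0, 0.3, 7, -0.006, 0, 0], [0, 0.3, 7.8, -0.006, 0, 0], [0, 0.3, 7.8, -0.006, 0, 0], [0, 0.3, 7.8, -0.006, 0, 0], [0, 0.3, 7.8, -0.006, 0, 0]]

```text
t: 7.15
tool_pos: [0.5426, -0.0139, 0.1954]
tool_rot: [2.321, 2.108, 0.009]
contact_force: [0.6, -0.9, -0.5]
opening: 0.0855
grip_force: 0.0
```

```bash
python3 -c "
from h import *
where();go([-.020,.0497,.035],.104)"
```

```text
t 7.15 grasp jig mm [-16.1  50.3  40.7] yaw 0.103 open 0.08552334235221028 F [ 0.6 -0.9 -0.5]
shift [-0.03 -0.26  0.56] turn [ 0.009  0.    -0.001]
```

Call:
arm_command:
  plan:
    - [[0, -0.15, 0.4, 0.008, 0, 0], [0, -0.15, 0.4, 0.008, 0, 0], [0, -0.15, 0.4, 0.008, 0, 0], [0, -0.15, 0.4, 0.008, 0, 0]]

```text
t: 7.48
tool_pos: [0.5403, -0.0134, 0.1898]
tool_rot: [-2.324, -2.112, 0.002]
contact_force: [0.7, -0.3, -0.1]
opening: 0.085
grip_force: 0.0
```

Call:
arm_command:
  plan:
    - [[0, 0, 0, 0, 0, 0], [0, 0, 0, 0, 0, 0], [0, 0, 0, 0, 0, 0], [0, 0, 0, 0, 0, 0], [0, 0, 0, 0, 0, 0], [0, 0, 0, 0, 0, 0]]
  gripper: 1
  force: 30

```text
t: 7.98
tool_pos: [0.5405, -0.0135, 0.1901]
tool_rot: [-2.325, -2.112, 0.001]
contact_force: [0.8, -0.5, 2.4]
opening: 0.0633
grip_force: 34.8
```

```bash
python3 -c "
from h import *
where();go([.000,-.034,.035],0);print(get_obs()['grip_force'])"
```

```text
t 7.9833 grasp jig mm [-19.8  50.2  35.4] yaw 0.104 open 0.06326265940290224 F [ 0.8 -0.5  2.4]
shift [-8.58  1.08  0.03] turn [-0.001  0.     0.104]
34.84096169471741
```

Call:
arm_command:
  plan:
    - [[0, 0.2, 0, 0, 0, 0.05], [-1, 0.6, 0, 0, 0, 0.104], [-2.5, 1, 0, 0, 0, 0.104], [-4, 1, 0, 0, 0, 0.104], [-5.5, 1, 0, 0, 0, 0.104], [-7, 1, 0, 0, 0, 0.104], [-8, 1, 0, 0, 0, 0.104], [-8.4, 1, 0, 0, 0, 0.104], [-8.4, 1, 0, 0, 0, 0.104], [-8.4, 1, 0, 0, 0, 0.104]]

```text
t: 8.82
tool_pos: [0.5423, -0.0986, 0.19]
tool_rot: [2.432, 1.988, -0.004]
contact_force: [-0.5, -2.2, 4.3]
opening: 0.0636
grip_force: 35.1
```

```bash
python3 - <<'E'
from h import *
where();go([.000,-.040,.035],0)
p,d=get_image('top');cv2.imwrite('pics/c2.png',cv2.resize(p[165:305,185:405],None,fx=3.6,fy=3.6,interpolation=cv2.INTER_CUBIC))
E
```

```text
t 8.8167 grasp jig mm [ -1.1 -33.1  35.3] yaw -0.0 open 0.06355356346839912 F [-0.5 -2.2  4.3]
shift [-0.72  0.1   0.04] turn [-0.001  0.002 -0.   ]
```

View pics/c2.png

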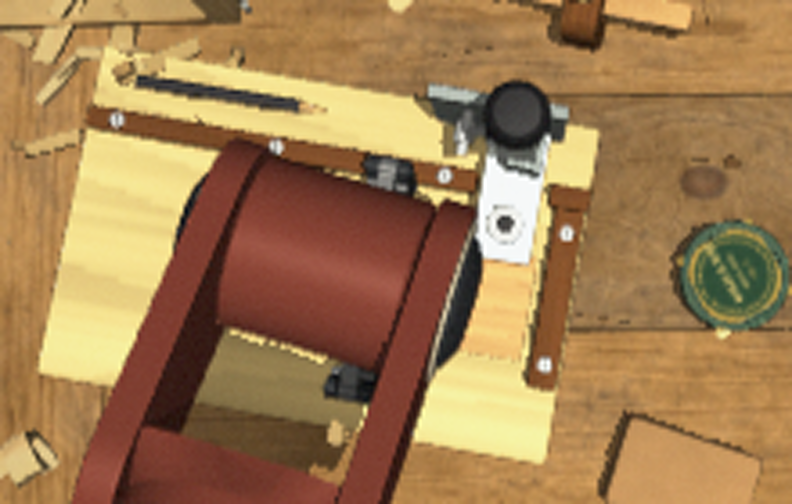

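The rail's right end is at about (525,310), under the raised arm and a few mm short of the stop. I'll push on gently until it touches.

Call:
arm_command:
  plan:
    - [[-0.3, 0, 0, 0, 0, 0], [-0.5, 0, 0, 0, 0, 0], [-0.7, 0, 0, 0, 0, 0], [-0.8, 0, 0, 0, 0, 0], [-0.8, 0, 0, 0, 0, 0], [-0.8, 0, 0, 0, 0, 0]]

```text
t: 9.37
tool_pos: [0.5409, -0.1048, 0.19]
tool_rot: [-2.43, -1.988, -0.001]
contact_force: [0.5, 2.4, 5.7]
opening: 0.0636
grip_force: 35.2
```

```bash
python3 -c "
from h import *
where();print(RJ.T@get_obs()['contact_force'])"
```

```text
t 9.3667 grasp jig mm [ -1.3 -39.   35.3] yaw 0.0 open 0.06360277708487153 F [0.5 2.4 5.7]
[0.04163431 2.50503816 5.65239619]
```

Call:
arm_command:
  plan:
    - [[-0.2, 0, 0, 0, 0, 0], [-0.4, 0, 0, 0, 0, 0], [-0.4, 0, 0, 0, 0, 0], [-0.4, 0, 0, 0, 0, 0]]

```text
t: 9.7
tool_pos: [0.5406, -0.1063, 0.19]
tool_rot: [-2.427, -1.984, -0.01]
contact_force: [4.3, 15.9, 6.1]
opening: 0.0632
grip_force: 35.3
```

```bash
python3 -c "
from h import *
where();print(RJ.T@get_obs()['contact_force'])"
```

```text
t 9.7 grasp jig mm [ -1.3 -39.4  35.3] yaw -0.0 open 0.06320763484253557 F [ 4.3 15.9  6.1]
[ 1.05121161 16.45439652  6.06883013]
```

Call:
arm_command:
  plan:
    - [[0.2, 0, 0, 0, 0, 0], [0.2, 0, 0, 0, 0, 0], [0.2, 0, 0, 0, 0, 0], [0.2, 0, 0, 0, 0, 0], [0.2, 0, -1, 0, 0, 0], [0.2, 0, -3, 0, 0, 0], [0.2, 0, -5, 0, 0, 0], [0.5, -3, -5, 0, 0, 0], [0.8, -6, -5, 0, 0, 0], [0.8, -6.5, -5, 0, 0, 0], [0.8, -6.5, -5, 0, 0, 0]]
  gripper: -1

```text
t: 10.62
tool_pos: [0.4763, -0.0887, 0.2397]
tool_rot: [-2.431, -1.987, 0.003]
contact_force: [0.4, -0.8, -1.1]
opening: 0.0852
grip_force: 0.0
```

Call:
arm_command:
  plan:
    - [[0, 0, 0, 0, 0, 0], [0, 0, 0, 0, 0, 0], [0, 0, 0, 0, 0, 0], [0, 0, 0, 0, 0, 0], [0, 0, 0, 0, 0, 0], [0, 0, 0, 0, 0, 0], [0, 0, 0, 0, 0, 0], [0, 0, 0, 0, 0, 0]]
  gripper: 1

```text
t: 11.28
tool_pos: [0.4778, -0.0891, 0.2397]
tool_rot: [-2.431, -1.988, 0.002]
contact_force: [-0.1, -1.0, 0.7]
opening: 0.0003
grip_force: 0.0
```

```bash
python3 -c "
from h import *
where();go([-.062,-.032,.042],0)"
```

```text
t 11.2833 grasp jig mm [-66.4 -36.3  85. ] yaw -0.0 open 0.0002689465437962569 F [-0.1 -1.   0.7]
shift [0.43 0.42 4.3 ] turn [-0.002  0.    -0.   ]
```

Call:
arm_command:
  plan:
    - [[0.4, 0, 1.5, 0, 0, 0], [0.4, 0, 3, 0, 0, 0], [0.4, 0, 4.3, 0, 0, 0], [0.4, 0, 4.3, 0, 0, 0], [0.4, 0, 4.3, 0, 0, 0], [0.4, 0.5, 4.3, 0, 0, 0], [0.4, 1, 4.3, 0, 0, 0], [0.4, 1.5, 4.3, 0, 0, 0], [0.4, 2, 4.3, 0, 0, 0], [0.4, 2.5, 4.3, 0, 0, 0], [0.4, 3, 4.3, 0, 0, 0], [0.4, 3, 4.3, 0, 0, 0]]

```text
t: 12.28
tool_pos: [0.5088, -0.0913, 0.1969]
tool_rot: [-2.432, -1.988, 0.001]
contact_force: [-0.2, 0.4, 0.3]
opening: -0.0003
grip_force: 0.0
```

```bash
python3 -c "
from h import *
where();print(RJ.T@get_obs()['contact_force'])"
```

```text
t 12.2833 grasp jig mm [-35.4 -32.4  42.2] yaw -0.0 open -0.0002690034673453118 F [-0.2  0.4  0.3]
[-0.31846995  0.33812347  0.29316878]
```

Continue to about x −19, 16 mm more, in small steps.

Call:
arm_command:
  plan:
    - [[0, 0.3, 0, 0, 0, 0], [0, 0.6, 0, 0, 0, 0], [0, 0.9, 0, 0, 0, 0], [0, 1.2, 0, 0, 0, 0], [0, 1.4, 0, 0, 0, 0], [0, 1.4, 0, 0, 0, 0], [0, 1.4, 0, 0, 0, 0]]

```text
t: 12.87
tool_pos: [0.5219, -0.094, 0.1968]
tool_rot: [-2.432, -1.988, 0.001]
contact_force: [0.5, 0.5, -0.3]
opening: -0.0003
grip_force: 0.0
```

```bash
python3 -c "
from h import *
where();print(RJ.T@get_obs()['contact_force'])"
```

```text
t 12.8667 grasp jig mm [-22.1 -32.5  42.1] yaw -0.0 open -0.00026308809186073833 F [ 0.5  0.5 -0.3]
[ 0.36367443  0.5642633  -0.27619465]
```

Call:
arm_command:
  plan:
    - [[0, 0.2, 0, 0, 0, 0], [0, 0.4, 0, 0, 0, 0], [0, 0.6, 0, 0, 0, 0], [0, 0.6, 0, 0, 0, 0]]

```text
t: 13.2
tool_pos: [0.5277, -0.0952, 0.1967]
tool_rot: [-2.431, -1.988, 0.002]
contact_force: [-1.4, 0.3, 0.1]
opening: 0.0002
grip_force: 0.5
```

```bash
python3 - <<'E'
from h import *
where();print(RJ.T@get_obs()['contact_force'])
p,d=get_image('side');cv2.imwrite('pics/c3.png',cv2.resize(p[170:330,230:400],None,fx=3.5,fy=3.5,interpolation=cv2.INTER_CUBIC))
E
```

```text
t 13.2 grasp jig mm [-16.2 -32.5  42. ] yaw -0.0 open 0.00015088890512356514 F [-1.4  0.3  0.1]
[-1.41810505  0.06813574  0.14458067]
```

View pics/c3.png

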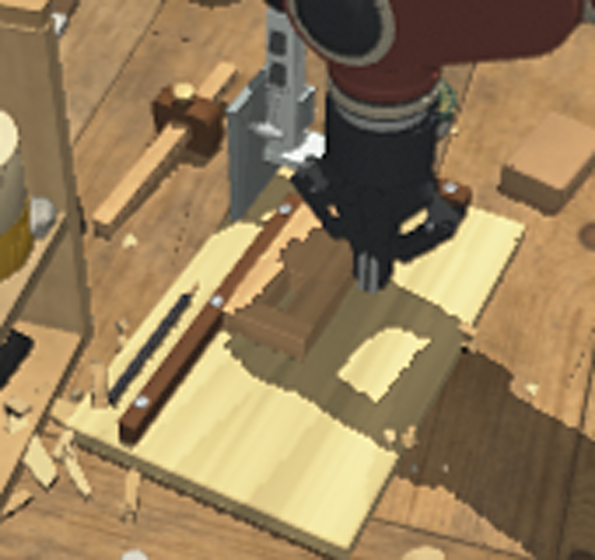

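The fingers at (372,275) are against the rail's near edge, and the rail is close to the fence. I'll keep pushing until the force rises.

Call:
arm_command:
  plan:
    - [[0, 0.2, 0, 0, 0, 0], [0, 0.4, 0, 0, 0, 0], [0, 0.4, 0, 0, 0, 0], [0, 0.4, 0, 0, 0, 0]]

```text
t: 13.58
tool_pos: [0.53, -0.0956, 0.1962]
tool_rot: [-2.426, -1.984, 0.01]
contact_force: [-12.1, 1.0, 9.0]
opening: -0.0001
grip_force: 6.1
```

Call:
arm_command:
  plan:
    - [[0, 0.2, 0, 0, 0, 0], [0, 0.3, 0, 0, 0, 0], [0, 0.3, 0, 0, 0, 0], [0, 0.3, 0, 0, 0, 0]]

```text
t: 13.92
tool_pos: [0.5315, -0.0959, 0.1961]
tool_rot: [-2.421, -1.981, 0.018]
contact_force: [-22.7, 2.5, 19.1]
opening: 0.0
grip_force: 12.0
```

Call:
arm_command:
  plan:
    - [[0, -0.6, 0, 0, 0, 0], [0, -2, 0, 0, 0, 0], [0, -2, -2, 0, 0, 0], [0, -2, -5, 0, 0, 0], [4, -2, -5, 0, 0, 0], [8, 0, -5, 0, 0, 0], [11.5, 3, -5, 0, 0, 0], [11.5, 4, -5, 0, 0, 0], [11.5, 4, -5, 0, 0, 0]]

```text
t: 14.67
tool_pos: [0.5992, 0.0099, 0.2476]
tool_rot: [2.428, 1.991, 0.003]
contact_force: [-0.2, 0.4, 0.3]
opening: -0.0001
grip_force: 0.0
```

```bash
python3 - <<'E'
from h import *
where();go([.028,.080,.042],0)
p,d=get_image('side');cv2.imwrite('pics/c4.png',cv2.resize(p[170:330,230:400],None,fx=3.5,fy=3.5,interpolation=cv2.INTER_CUBIC))
E
```

```text
t 14.6667 grasp jig mm [33.7 84.9 92.9] yaw 0.002 open -0.00011245119800964932 F [-0.2  0.4  0.3]
shift [-0.48 -0.54  5.09] turn [ 0.003 -0.001  0.002]
```

View pics/c4.png

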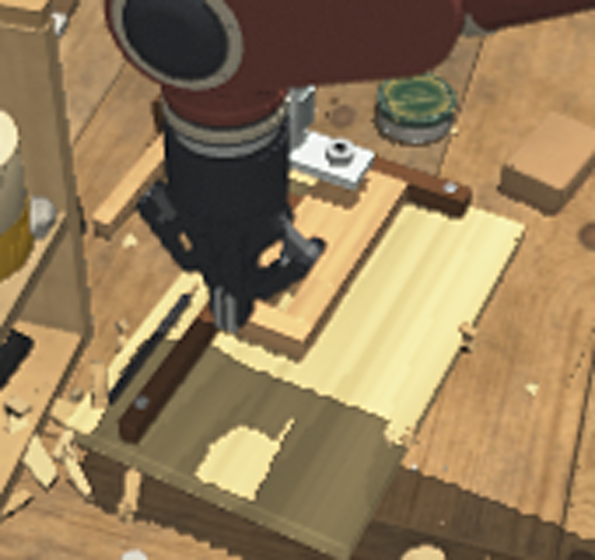

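The rail lies along the fence, with its left end from (250,330) to (300,352). The gripper hovers left of it, so I'll descend and press the end toward the stop.

Call:
arm_command:
  plan:
    - [[0, -0.6, 1.5, 0, 0, 0], [0, -0.6, 3.5, 0, 0, 0], [0, -0.6, 5, 0, 0, 0], [0, -0.6, 5, 0, 0, 0], [-0.5, -0.6, 5, 0, 0, 0], [-1, -0.6, 5, 0, 0, 0], [-1.5, -0.6, 5, 0, 0, 0], [-2, -0.6, 5, 0, 0, 0], [-2.2, -0.6, 5, 0, 0, 0], [-2.2, -0.6, 5, 0, 0, 0]]

```text
t: 15.55
tool_pos: [0.5868, -0.0117, 0.1981]
tool_rot: [-2.432, -1.985, -0.006]
contact_force: [1.6, 6.8, 1.8]
opening: -0.0002
grip_force: 3.4
```

Call:
arm_command:
  plan:
    - [[-0.2, 0, 0, 0, 0, 0], [-0.3, 0, 0, 0, 0, 0], [-0.3, 0, 0, 0, 0, 0], [-0.3, 0, 0, 0, 0, 0]]

```text
t: 15.88
tool_pos: [0.5865, -0.0125, 0.1982]
tool_rot: [-2.43, -1.984, -0.012]
contact_force: [3.5, 15.9, 1.3]
opening: 0.0002
grip_force: 8.0
```

```bash
python3 -c "
from h import *
where();print(RJ.T@get_obs()['contact_force'])"
```

```text
t 15.8833 grasp jig mm [25.4 61.7 43.5] yaw -0.002 open 0.00017030246961261946 F [ 3.5 15.9  1.3]
[ 0.31263738 16.2486881   1.2810509 ]
```

Call:
arm_command:
  plan:
    - [[0.5, 0, 0, 0, 0, 0], [2, 0, 0, 0, 0, 0], [2, 0, -3, 0, 0, 0], [2, 0, -7, 0, 0, 0], [4, -4, -10, 0, 0, 0], [6, -8, -13, 0, 0, 0], [9, -10, -15, 0, 0, 0], [12, -12, -15, 0, 0, 0], [15, -14, -15, 0, 0, 0], [18, -15, -15, 0, 0, 0], [20, -15, -15, 0, 0, 0], [20, -15, -15, 0, 0, 0]]

```text
t: 16.88
tool_pos: [0.4781, 0.2135, 0.3481]
tool_rot: [-2.427, -1.993, -0.002]
contact_force: [0.1, 0.4, -0.5]
opening: 0.0
grip_force: 0.0
```

```bash
python3 - <<'E'
from h import *
where()
p,d=get_image('top');cv2.imwrite('pics/c5.png',cv2.resize(p[165:305,185:405],None,fx=3.6,fy=3.6,interpolation=cv2.INTER_CUBIC))
C=cloud('top',d);hsv=cv2.cvtColor(p,cv2.COLOR_BGR2HSV)
J=(C-JO)@RJ
m=(hsv[...,0]<22)&(hsv[...,2]>100)&(abs(J[...,2]-.04)<.006)&(J[...,0]>-.04)&(J[...,0]<.056)&(J[...,1]>-.125)&(J[...,1]<.1)
cs=cv2.findContours(m.astype(np.uint8),cv2.RETR_EXTERNAL,cv2.CHAIN_APPROX_NONE)[0];c=max(cs,key=cv2.contourArea)
P=np.array([w2j(ray('top',*q[0],.04))[:2]*1e3 for q in c])
near=P[(P[:,1]<40)&(P[:,1]>-75)&(P[:,0]<20)]
print('near edge',np.polyfit(near[:,1],near[:,0],1),'left',np.median(np.sort(P[:,1])[-8:]),len(c))
E
```

```text
t 16.8833 grasp jig mm [-125.8  260.6  193.4] yaw 0.004 open 1.4347695750197135e-05 F [ 0.1  0.4 -0.5]
near edge [ 1.59620947e-03 -1.97600154e+00] left 49.74626608858392 236
```

View pics/c5.png

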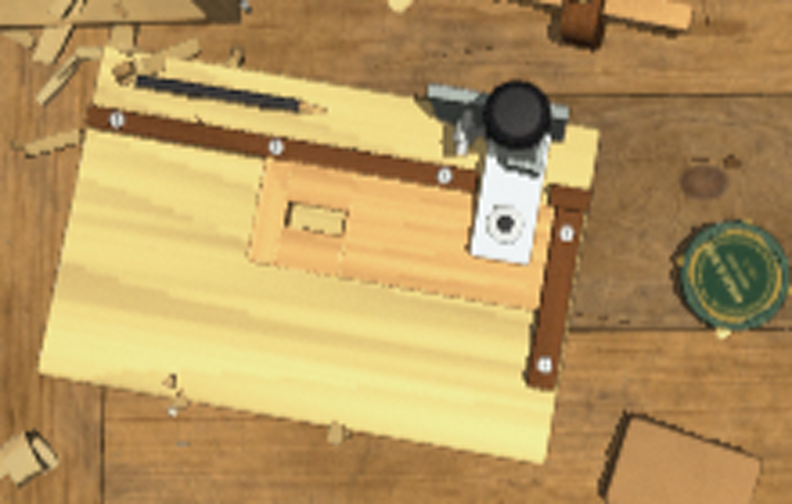

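The rail is flush along the fence from (265,158) to (475,190) and tight to the stop near (540,300). It is parallel within 0.002 rad, its left end reads 49.7 mm against 50, the guide is up, and the bystanders have not moved.

```bash
python3 -c "
from station import finish_job
print(finish_job())"
```

```text
the job is handed in; nothing more can be done
None
```

The job is handed in, though no verdict came back: the guide is up on its pawl, the rail blank lies flush to the fence and hard against the end stop, and the arm is clear with nothing around it disturbed.

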